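Clear the press dies and bed the finished watch

ROBOT

A 6-joint arm with a two-finger parallel gripper is mounted at the origin on the work surface. World frame = base frame: x ahead of the robot, y to its left, z up, the work surface at z = 0. Lengths are in mm, angles in rad, forces in N, time in s.
With the tool pointing down it reaches from about 275 to 1000 mm from the base axis. Payload 8.4 kg.
Tool frame: the origin (TCP) lies at the very end of the fingers, on their centre line; the grasp point (between the pads) lies 19 mm behind it; z points along the fingers, y is the line along which they close (so a half turn about z gives the same grasp; the last joint's range is limited). The gripper opens to 85 mm and grips with 20 to 120 N. Pads are 22 mm wide; open, the fingers measure 114 mm over their backs; the gripper's body (76 mm by 85 mm) begins 54 mm behind the grasp point. The pads swing forward as they close: fully open they stand 13 mm farther back than shut.
Start: joints at [-1.344, 0.353, 1.633, -0, 1.155, -0.002], TCP at [141.754, -608.715, 231.281] pointing down, gripper open.
Joint ranges: [-2.63, 2.63], [-0.92, 2.1], [0.06, 2.66], [-1.3, 4.44], [0, 2.69], [-3.02, 3.02]. Speed limits (rad/s): [2.22, 2.22, 2.79, 3.14, 3.14, 3.14].

INTERFACE

Orientations are given as [roll, pitch, yaw] about the fixed x, y, z axes, in that order (R = Rz(yaw) Ry(pitch) Rx(roll)).
In Python, from rig import sensors, grab_frame, camera_params, order gives the robot as it stands. The module is installed in compiled form; this text tells all that it offers.
- The arm moves only by the tool move_arm, never from a script. Its argument "motion" is a list of rows, each a list of 7 numbers: the turn, a rotation vector about the tool's x, y, z in parts of the range, where 1.0 means 90 degrees, then the shift along the tool's x, y, z in shares of 60 cm (1.0 is 60 cm), then the finger opening in m, from 0 to 0.0854. A call has 1 to 8 rows; each row is the pose to reach, as a shift and turn from the pose commanded when the call began, along the tool's axes at that moment; what a row does not reach only later rows make up. A row lasts 1/8 s, in which the tool goes at most 62.5 mm and 10.7 degrees, less where a joint would pass 70% of its speed; a pose out of reach is approached as far as the arm can. A call with a gripper value outside its range is refused whole. The fingers move at their own pace and stop on an object; "grip_force" is the grip in N (left out, the last holds). Time passes only in rows, so rows that repeat a pose let the fingers close. It gives the time, the measured TCP pose, the force, the opening and the grip force at its end, in the units of the state.
- sensors.sense(): the state, without advancing time (a new reading comes with each control period).
- grab_frame(name): name is "scene" or "top" or "wrist"; returns (picture, depth): 420x560x3 uint8, red, green, blue; 420x560 float32, mm along the optical axis (not along the pixel's ray), 0 where there is no reading.
- camera_params(name): a dict with "camera_matrix" (3x3 intrinsics, pixels), "world_from_camera" (4x4, takes a point from camera to world coordinates). Camera axes: x right, y down, z forward; pixel columns grow to the right and rows downward; lengths in mm; the calibration is good to about 2 mm. A picture is of the moment at which its call begins: read the wrist's pose just before it. camera_params takes no time and is no camera call; for the wrist camera it gives the pose at the moment of the call.
- order.sign_off(): hands the job in; it is judged then, once.
The state is a dict: "clock": time; "qpos": joint angles; "qvel": joint speeds; "joint_efforts": joint torques, N m; "eef_pos": TCP position; "tcp_rot": TCP orientation; "contact_force": force on the tool from outside, world axes, zero at the start; "wrist_torque": the same for the moment, N m; "opening": opening from 0.0 (shut) to 1.0 (fully open); "grasp_force": force on a finger pad.
Only numpy, scipy, OpenCV 4.12 (cv2) and the standard library are available. Lean on these libraries where they do the work, as an engineer would, in place of code of your own. Each camera call takes 0.05 s, during which the arm holds its last target. There are 200 camera calls.

TASK

The finished watch is still sitting on the pile of dies from the case press. Lay the watch dial up in the middle of the square cushion, and put the three dies away, each lying flat in the shallow round dish made for its size: smallest die in the smallest dish, medium in medium, largest in largest. Set everything down gently rather than dropping it, never tip the watch over, and leave the loupe and the tweezers where they are.

Things in the scene. Friction and masses are not known exactly. Their poses are not given: they have to be found in the camera images.
- die_small: The small press die: a plain round solid aluminium disc with a dark rubber top face, diameter 38 mm, height 18 mm, edges barely rounded. It stands on the medium die and carries the watch at the start. Origin: centre of its underside, z up along its axis; its yaw means nothing. The steps of the pile are about 7 mm wide, so the fingertips must stay above the underside of the die they take.
- die_medium: The medium press die: a plain round solid aluminium disc with a dark rubber top face, diameter 53 mm, height 18 mm, edges barely rounded. It stands on the large die and carries the small die at the start. Origin: centre of its underside, z up along its axis; its yaw means nothing. The steps of the pile are about 7 mm wide, so the fingertips must stay above the underside of the die they take.
- die_large: The large press die: a plain round solid aluminium disc with a dark rubber top face, diameter 68 mm, height 18 mm, edges barely rounded. It stands on the bench, the bottom of the pile, at the start. Origin: centre of its underside, z up along its axis; its yaw means nothing. The steps of the pile are about 7 mm wide, so the fingertips must stay above the underside of the die they take.
- dish_small: The small die dish: a round shallow plastic dish, black rim and grey floor, fixed to the bench, inner diameter 54 mm (16 mm wider than the small die), outer diameter 60 mm, inner floor 4 mm above the bench, rim 8 mm above the bench (4 mm above the floor). Empty at the start. Origin: centre of its underside, on the bench.
- dish_medium: The medium die dish: a round shallow plastic dish, black rim and grey floor, fixed to the bench, inner diameter 69 mm (16 mm wider than the medium die), outer diameter 75 mm, inner floor 4 mm above the bench, rim 8 mm above the bench (4 mm above the floor). Empty at the start. Origin: centre of its underside, on the bench.
- dish_large: The large die dish: a round shallow plastic dish, black rim and grey floor, fixed to the bench, inner diameter 84 mm (16 mm wider than the large die), outer diameter 90 mm, inner floor 4 mm above the bench, rim 8 mm above the bench (4 mm above the floor). Empty at the start. Origin: centre of its underside, on the bench.
- watch: Finished watch head, no strap, white dial up, on top of the pile. Round steel case 28 mm across; its wall, the part to grip, is 8 mm high; with the bezel 10 mm. Lugs reach 17 mm from the centre along +x and -x (19 mm apart overall in y). Grip across y, 28 mm; the 2 mm crown at -y does not hinder. Origin: centre of underside, z up out of the dial.
- cushion: The watch cushion: a square grey pad with a blue centre field, 70 x 70 mm, 14 mm high, flat and firm, fixed to the bench. Empty at the start. Origin: centre of its underside, on the bench; sides along x and y.
- loupe: Bystander: a loose black eye loupe standing on its wide end, 34 mm across, 30 mm high. Origin: centre of its underside. Leave it alone.
- tweezers: Bystander: loose steel tweezers lying flat, 124 mm long along x, 14 mm wide, 6 mm high. Origin: the middle, on the bench. Leave them alone.
Not all that is in view belongs to the job. What is shaped like the die_small but pink is not meant.

How it is judged (in metres and radians):
At the end, for the whole second after the job is handed in: Each die lies flat on the floor of the dish of its own size (centres within 11 mm, underside at the dish floor within 2 mm, tilt under 0.06 rad); the watch lies dial up on the cushion (centre within 15 mm of the cushion's centre, underside on its top to within 3 mm, tilt under 0.1 rad); all at rest (horizontal distance between die_small and dish_small below 0.011 m and z of die_small in the frame of dish_small between 0.002 and 0.0058 m and angle between each of die_small, die_medium, die_large's own z axis and vertical below 0.06 rad and linear speed of each of die_small, die_medium, die_large, watch below 0.02 m/s and horizontal distance between die_medium and dish_medium below 0.011 m and z of die_medium in the frame of dish_medium between 0.002 and 0.0058 m and horizontal distance between die_large and dish_large below 0.011 m and z of die_large in the frame of dish_large between 0.002 and 0.0058 m and horizontal distance between watch and cushion below 0.015 m and z of watch in the frame of cushion between 0.012 and 0.017 m and angle between watch's own z axis and vertical below 0.1 rad); the robot touches nothing.
It fails at once if the watch is tipped by more than 35 degrees (angle between watch's own z axis and vertical above 0.61 rad).
It fails at once if the loupe or the tweezers are moved by more than 30 mm (distance of any of loupe, tweezers from where it was at the start of the episode above 0.03 m).
It fails at once if the watch is dropped: moves faster than 0.6 m/s (a fall of about 18 mm) with no finger on it (contact force between watch and the fingers below 0.01 N and linear speed of watch above 0.6 m/s).
It fails at once if a die is dropped: moves faster than 0.6 m/s (a fall of about 18 mm) with no finger on it ((contact force between die_small and the fingers below 0.01 N and linear speed of die_small above 0.6 m/s) or (contact force between die_medium and the fingers below 0.01 N and linear speed of die_medium above 0.6 m/s) or (contact force between die_large and the fingers below 0.01 N and linear speed of die_large above 0.6 m/s)).
It also fails if it takes over 120 s, if anything falls off the work surface, if the arm or the gripper's body presses on something with over 40 N, if the wrist force passes 120 N, or if a joint passes its speed limit or range.

## Working session

There is one attempt and no reset: what is moved stays moved. The work goes in short steps, Python scripts to look and compute and a tool call to move; the robot and the scene stay as the last step left them, time stands still between calls to the robot, and variables do not carry over. Pictures are saved under pics/ and viewed, at most 14 in all, crops included, and the job is handed in when it is done.

Besides the shell and the picture viewer there is one more tool, called after "Call:" by a JSON object that holds its "api" and its "payload". move_arm: Moves the arm, as the interface text tells. Its arguments: {"type":"object","properties":{"motion":{"type":"array","items":{"type":"array","items":{"type":"number"}}},"grip_force":{"type":"number"}},"required":["motion"]}

```bash
mkdir -p pics; python3 - <<'E'
from rig import sensors, grab_frame, camera_params
import cv2,numpy as np
for n in("top","scene"):
    p,d=grab_frame(n); c=camera_params(n)
    np.savez(f"{n}0.npz",p=p,d=d,K=c["camera_matrix"],T=c["world_from_camera"])
    cv2.imwrite(f"pics/{n}0.png",p[:,:,::-1])
    print(n,np.round(c["camera_matrix"],1).tolist(),np.round(c["world_from_camera"],3).tolist())
s=sensors.sense();print(s)
E
```

```text
top [[458.7, 0.0, 277.0], [0.0, 458.7, 213.7], [0.0, 0.0, 1.0]] [[-0.001, -0.999, 0.053, 507.305], [-1.0, 0.001, -0.004, 19.503], [0.004, -0.053, -0.999, 1039.523], [0.0, 0.0, 0.0, 1.0]]
scene [[501.5, 0.0, 285.0], [0.0, 501.5, 202.3], [0.0, 0.0, 1.0]] [[0.743, 0.422, -0.519, 1107.422], [0.669, -0.458, 0.585, -580.601], [0.009, -0.782, -0.623, 705.3], [0.0, 0.0, 0.0, 1.0]]
{'clock': 0.1, 'qpos': array([-1.34438328e+00,  3.53563642e-01,  1.63406425e+00,  6.26206212e-06,
        1.15522458e+00, -2.41619991e-03]), 'qvel': array([ 0.00126917, -0.00334445, -0.00118232, -0.0010134 ,  0.00087368,
       -0.00246224]), 'joint_efforts': array([-6.59153739e-04, -6.06356764e+01, -3.42819750e+01, -9.18117507e-06,
        3.89016917e-03, -9.49316785e-06]), 'eef_pos': array([ 141.6672287 , -608.2833365 ,  230.64436774]), 'tcp_rot': array([-3.14033285e+00, -8.76984052e-06,  2.28826713e-01]), 'contact_force': array([ 0.29429643,  0.94643823, -0.438408  ]), 'wrist_torque': array([-0.00170144, -0.02473255,  0.02256275]), 'grasp_force': 0.0, 'opening': 0.9986065411641588}
```

View pics/top0.png

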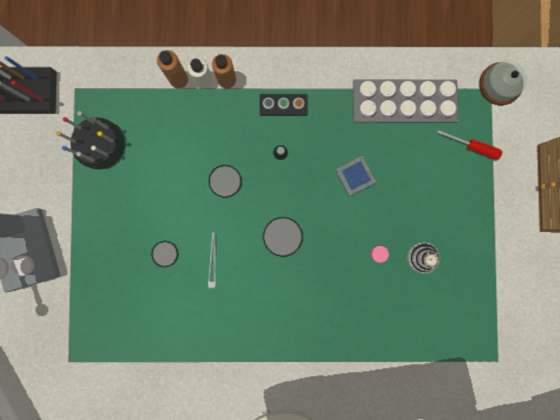

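View pics/scene0.png

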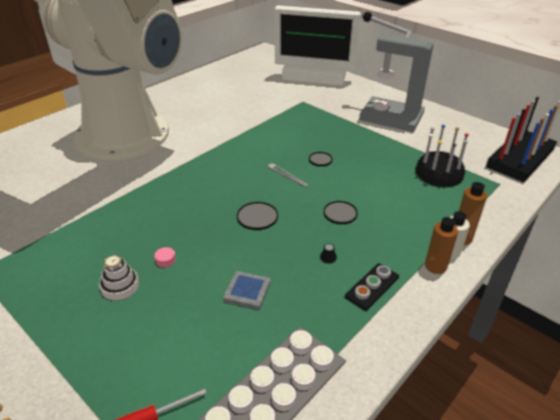

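The top view shows the pile at (424,258), the cushion at (356,176), and the dishes: small (165,254), medium (225,181), large (283,237). The loupe is at (280,153) and the tweezers at (212,260). There are two candidates for die_small: the pink disc at (380,254), which is excluded, and the disc in the pile under the watch, which fits. I'll measure next and check the pile in an enlarged crop.

```bash
cat > h.py <<'E'
import numpy as np,cv2
def cloud(d,K,T):
    v,u=np.mgrid[:d.shape[0],:d.shape[1]]
    P=np.stack([(u-K[0,2])/K[0,0]*d,(v-K[1,2])/K[1,1]*d,d],-1)
    W=P@np.array(T)[:3,:3].T+np.array(T)[:3,3]; W[d<=0]=np.nan
    return W
def pix2w(u,v,z,K,T):
    r=np.array(T)[:3,:3]@np.linalg.inv(K)@np.array([u,v,1.]); o=np.array(T)[:3,3]
    return o+r*(z-o[2])/r[2]
E
python3 - <<'E'
from h import *
a=np.load("top0.npz");p,d,K,T=[a[k] for k in"pdKT"]
W=cloud(d,K,T)
print("table z",np.nanmedian(W[280:340,120:260,2]))
hsv=cv2.cvtColor(p,cv2.COLOR_RGB2HSV)
mat=((hsv[...,0]>60)&(hsv[...,0]<90)&(hsv[...,1]>90)).astype(np.uint8)
n,l,st,c=cv2.connectedComponentsWithStats(1-mat)
for i in range(1,n):
    if 60<st[i,4]<5000:
        pts=np.argwhere(l==i)[:,::-1].astype(np.float32); 
        cn=max(cv2.findContours((l==i).astype(np.uint8),0,2)[0],key=len)
        (cx,cy),r=cv2.minEnclosingCircle(cn); 
        z=np.nanmedian(W[l==i][:,2]);w=pix2w(*c[i],8 if z<12 else z,K,T)
        print(np.round(c[i]),st[i,2:],"z",round(z,1),"w",np.round(w,1),"minrect",cv2.minAreaRect(cn))
R=W[235:285,400:450].reshape(-1,3)
for lo,hi in((12,24),(30,41),(48,58),(58,75)):
    m=(R[:,2]>lo)&(R[:,2]<hi);q=R[m]
    if len(q): print(lo,len(q),np.round(q.mean(0),1),np.round((q.max(0)+q.min(0))/2,1),np.round(np.ptp(q,0),1))
cv2.imwrite("pics/crop0.png",cv2.resize(p[225:290,360:460],None,fx=8,fy=8,interpolation=cv2.INTER_CUBIC)[:,:,::-1])
E
```

```text
table z 0.49475117468682583
[283. 105.] [  48   22 1022] z 12.8 w [8.103e+02 2.000e-01 1.280e+01] minrect ((283.5, 104.5), (21.0, 47.0), 90.0)
[280. 152.] [ 13  14 143] z 27.2 w [698.7   8.2  27.2] minrect ((280.0, 152.5), (13.0, 12.0), 90.0)
[355. 176.] [  42   42 1010] z 13.6 w [ 647.7 -161.6   13.6] minrect ((355.5, 175.50001525878906), (31.752164840698242, 31.75216293334961), 63.43495178222656)
[225. 181.] [ 33  33 840] z 4.3 w [637.  133.4   8. ] minrect ((225.0, 181.0), (32.0, 32.0), 90.0)
[282. 236.] [  40   40 1234] z 4.3 w [511.4   3.    8. ] minrect ((282.5, 236.00001525878906), (38.890872955322266, 38.890872955322266), 45.0)
[212. 262.] [  9  57 319] z 2.8 w [453.4 160.3   8. ] minrect ((211.0, 260.0), (56.0, 8.0), 90.0)
[164. 254.] [ 27  26 549] z 4.6 w [473.2 267.6   8. ] minrect ((164.0, 253.5), (25.0, 26.0), 90.0)
[423. 257.] [ 34  32 852] z 34.0 w [ 464.8 -304.2   34. ] minrect ((423.5, 257.5), (31.0, 33.0), 90.0)
[379. 254.] [ 20  19 297] z 16.9 w [ 472.3 -212.4   16.9] minrect ((379.5, 254.0), (18.0, 19.0), 90.0)
12 259 [ 468.1 -302.1   17.6] [ 464.9 -310.3   18.2] [66.8 67.4 11.6]
30 191 [ 464.6 -303.5   35.6] [ 462.5 -308.9   35.3] [50.4 51.9 10.2]
48 98 [ 464.9 -300.9   53.7] [ 463.2 -307.2   53.1] [36.5 35.6  9.7]
58 154 [ 462.  -309.    62.7] [ 461.5 -310.5   63.3] [36.1 29.5 10.6]
```

View pics/crop0.png

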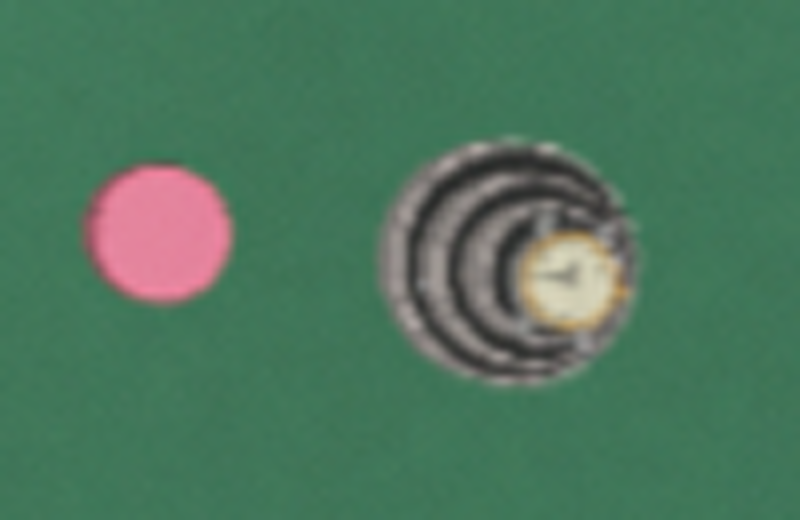

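The crop shows the pink disc apart at the left (160,233). It is the decoy. The pile is at (510,262), and the watch sits on it off-centre at about (572,280), with lugs up and down and the crown to the right, so its yaw is about -0.2. I'll go above it and use the wrist camera.

```bash
cat >> h.py <<'E'
from scipy.spatial.transform import Rotation as Ro
def go(x,y,z,yaw,s=None):
    "rotvec and shift (tool axes, m) from the measured pose to a tool-down pose"
    from rig import sensors
    s=s or sensors.sense(); R=Ro.from_euler('xyz',s['tcp_rot']); G=Ro.from_euler('xyz',[np.pi,0,yaw])
    print("at",np.round(s['eef_pos'],1),np.round(s['tcp_rot'],3),"open",round(s['opening'],3),"t",s['clock'])
    print("row",np.round((R.inv()*G).as_rotvec(),4),np.round(R.inv().apply(np.array([x,y,z])-s['eef_pos'])/1000,4))
def snap(n,name):
    from rig import grab_frame,camera_params
    c=camera_params(n);p,d=grab_frame(n)
    np.savez(name+".npz",p=p,d=d,K=c["camera_matrix"],T=c["world_from_camera"])
    cv2.imwrite(f"pics/{name}.png",p[:,:,::-1]); return p,d,np.array(c["camera_matrix"]),np.array(c["world_from_camera"])
E
python3 -c "
from h import *
go(464,-306,220,-.21)"
```

```text
at [ 141.7 -608.3  230.6] [-3.14  -0.     0.229] open 0.999 t 0.1
row [-1.200e-03  3.000e-04  4.388e-01] [ 0.3825 -0.2213  0.0109]
```

The rows are not in the units I measure in: shifts go in shares of 60 cm and turns go in shares of 90 degrees. I convert before sending: 0.3825 m is 0.6375, -0.2213 m is -0.3688, 0.4388 rad is 0.2793.

Call:
{"api": "move_arm", "payload": {"motion": [[0, 0, 0.0955, 0.0833, -0.05, 0.0017, 0.085], [0, 0, 0.1846, 0.175, -0.1017, 0.005, 0.085], [0, 0, 0.2793, 0.2667, -0.155, 0.0067, 0.085], [0, 0, 0.2793, 0.3583, -0.2083, 0.01, 0.085], [0, 0, 0.2793, 0.45, -0.2617, 0.0117, 0.085], [0, 0, 0.2793, 0.5417, -0.315, 0.015, 0.085], [0, 0, 0.2793, 0.6375, -0.3688, 0.0182, 0.085], [0, 0, 0.2793, 0.6375, -0.3688, 0.0182, 0.085]]}}

```text
clock: 1.1
eef_pos: [466.3, -303.6, 220.0]
tcp_rot: [-3.141, 0.0, -0.206]
contact_force: [-0.8, -0.1, -0.0]
opening: 0.992
grasp_force: 0.0
```

```bash
python3 -c "
from h import *
go(464,-306,220,-.21)
p,d,K,T=snap('wrist','w1')
print(T.round(3).tolist(),K.round(1).tolist())
W=cloud(d,K,T); print(np.nanmin(d[d>0]))
for lo,hi in((12,24),(30,41),(48,57),(58,75)):
    m=(W[...,2]>lo)&(W[...,2]<hi);v,u=np.nonzero(m);print(lo,m.sum(),u.min(),u.max(),v.min(),v.max(),np.round([W[m][:,:2].min(0),W[m][:,:2].max(0)],1).tolist()) if m.any() else 0
"
```

```text
at [ 466.3 -303.6  220. ] [-3.141  0.    -0.206] open 0.992 t 1.1
row [-0.0008  0.0001  0.004 ] [-0.0018  0.0028  0.    ]
[[-0.204, -0.944, -0.26, 531.449], [-0.979, 0.197, 0.056, -316.969], [-0.002, 0.266, -0.964, 363.721], [0.0, 0.0, 0.0, 1.0]] [[330.1, 0.0, 273.6], [0.0, 330.1, 200.8], [0.0, 0.0, 1.0]]
51.233475
12 7155 42 547 0 207 [[428.4, -581.9], [670.6, -118.2]]
30 1464 257 559 0 206 [[434.7, -582.2], [574.3, -285.3]]
48 441 263 301 167 205 [[442.1, -328.6], [479.4, -291.5]]
58 763 270 301 171 206 [[441.2, -327.3], [477.4, -297.7]]
```

View pics/w1.png

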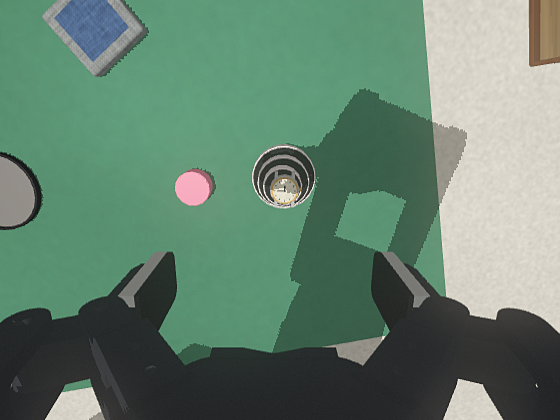

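The wrist view shows the pile at about (284,177) with the watch at (285,189), between the fingers. I'll enlarge it and measure the watch and the die rims.

```bash
python3 -c "
from h import *
p,d,K,T=snap('wrist','w2')
go(464,-306,220,-.21)
W=cloud(d,K,T)
box=(abs(W[...,0]-464)<45)&(abs(W[...,1]+306)<45)
for lo,hi in((14,22),(32,40),(50,57),(60,70)):
    m=box&(W[...,2]>lo)&(W[...,2]<hi);q=W[m];(cx,cy),r=cv2.minEnclosingCircle(q[:,:2].astype(np.float32));print(lo,len(q),np.round([cx,cy,r,np.median(q[:,2])],1), np.round([q.min(0),q.max(0)],1).tolist())
hsv=cv2.cvtColor(p,cv2.COLOR_RGB2HSV)
sub=slice(140,215),slice(245,325)
dial=np.zeros(p.shape[:2],np.uint8);dial[sub]=((hsv[...,2]>170)&(hsv[...,1]>30)&(hsv[...,0]<35))[sub]
v,u=np.nonzero(dial);(a,b),r=cv2.minEnclosingCircle(np.c_[u,v].astype(np.float32));print('dial',a,b,r,u.mean(),v.mean(),pix2w(u.mean(),v.mean(),64,K,T))
# rectified top-down at z=58 plane, 0.125mm/px, up=+x, right=-y
N=600;S=.15
gx=460+(N/2-np.arange(N))*S; gy=-306-(np.arange(N)-N/2)*S
Y,X=np.meshgrid(gy,gx);C=np.stack([X,Y,np.full_like(X,62.)],-1)
c=(C-T[:3,3])@T[:3,:3];mx=(c[...,0]/c[...,2]*K[0,0]+K[0,2]).astype(np.float32);my=(c[...,1]/c[...,2]*K[1,1]+K[1,2]).astype(np.float32)
cv2.imwrite('pics/w2r.png',cv2.remap(p,mx,my,cv2.INTER_CUBIC)[:,:,::-1])
"
```

```text
at [ 464.5 -305.5  220. ] [-3.141e+00  1.000e-03 -2.080e-01] open 0.994 t 1.2
row [-0.0001  0.0008  0.0023] [-0.0004  0.0006  0.    ]
14 970 [ 461.7 -312.2   34.    19.3] [[428.4, -346.0, 14.1], [495.8, -278.6, 22.0]]
32 818 [ 460.5 -311.4   26.4   37.2] [[434.7, -337.3, 32.3], [486.9, -285.2, 39.3]]
50 442 [ 460.5 -310.1   18.9   55.2] [[441.6, -328.6, 50.1], [479.3, -291.5, 57.0]]
60 746 [ 459.  -311.6   18.9   64.9] [[440.7, -327.3, 60.0], [477.2, -297.8, 67.3]]
dial 283.076171875 191.1038818359375 13.244450569152832 281.8481012658228 196.68354430379748 [ 452.24238336 -308.77448292   64.        ]
```

View pics/w2r.png

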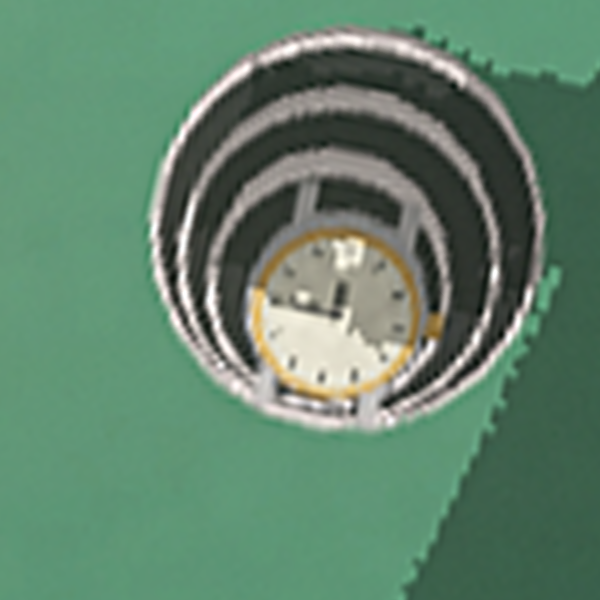

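The rectified view shows the dial ring centred at (335,312), so the watch is near (459,-311). The lugs give a yaw of about -0.21. I'll descend for the watch.

```bash
python3 -c "
from h import *
go(459,-311.3,56,-.21)"
```

```text
at [ 464.5 -305.5  220. ] [-3.141e+00  1.000e-03 -2.080e-01] open 0.994 t 1.2
row [-0.0001  0.0008  0.0023] [-0.0041  0.0068  0.164 ]
```

In the tool's units: 0.164 m is 0.2733, 0.163 m is 0.2717.

Call:
{"api": "move_arm", "payload": {"motion": [[0, 0, 0, -0.0063, 0.0103, 0.05, 0.085], [0, 0, 0, -0.0063, 0.0103, 0.1167, 0.085], [0, 0, 0, -0.0063, 0.0103, 0.1833, 0.085], [0, 0, 0, -0.0063, 0.0103, 0.2333, 0.07], [0, 0, 0, -0.0063, 0.0103, 0.2583, 0.06], [0, 0, 0, -0.0063, 0.0103, 0.2683, 0.05], [0, 0, 0, -0.0063, 0.0103, 0.2717, 0.045], [0, 0, 0, -0.0063, 0.0103, 0.2733, 0.04]], "grip_force": 30}}

```text
clock: 2.2
eef_pos: [459.6, -312.2, 57.2]
tcp_rot: [3.141, -0.001, -0.21]
contact_force: [-0.3, -0.5, -0.7]
opening: 0.471
grasp_force: 0.0
```

Call:
{"api": "move_arm", "payload": {"motion": [[0, 0, 0, 0, 0, 0, 0.038], [0, 0, 0, 0, 0, 0, 0.035], [0, 0, 0, 0, 0, 0, 0.03], [0, 0, 0, 0, 0, 0, 0.024], [0, 0, 0, 0, 0, 0, 0.02], [0, 0, 0, 0, 0, 0, 0.02]]}}

```text
clock: 2.95
eef_pos: [459.2, -311.7, 56.7]
tcp_rot: [3.142, -0.0, -0.21]
contact_force: [-0.8, 1.9, 5.7]
opening: 0.303
grasp_force: 29.2
```

In the tool's units: -0.03 m is -0.05, -0.02 m is -0.0333.

Call:
{"api": "move_arm", "payload": {"motion": [[0, 0, 0, 0, 0, -0.0017, 0.02], [0, 0, 0, 0, 0, -0.0067, 0.02], [0, 0, 0, 0, 0, -0.0167, 0.02], [0, 0, 0, 0, 0, -0.0333, 0.02], [0, 0, 0, 0, 0, -0.05, 0.02], [0, 0, 0, 0, 0, -0.05, 0.02]]}}

```text
clock: 3.7
eef_pos: [459.8, -312.2, 87.6]
tcp_rot: [3.141, -0.002, -0.21]
contact_force: [0.1, 0.1, -2.0]
opening: 0.305
grasp_force: 29.5
```

```bash
python3 -c "
from h import *
p,d,K,T=snap('wrist','w3');go(459,-311.3,150,-.21)
cv2.imwrite('pics/w3c.png',cv2.resize(p[150:420,140:420],None,fx=2,fy=2)[:,:,::-1])"
```

```text
at [ 459.4 -311.9   87.1] [ 3.141e+00 -1.000e-03 -2.100e-01] open 0.302 t 3.75
row [ 0.0005 -0.0012  0.    ] [-0.0005 -0.0005 -0.0629]
```

View pics/w3c.png

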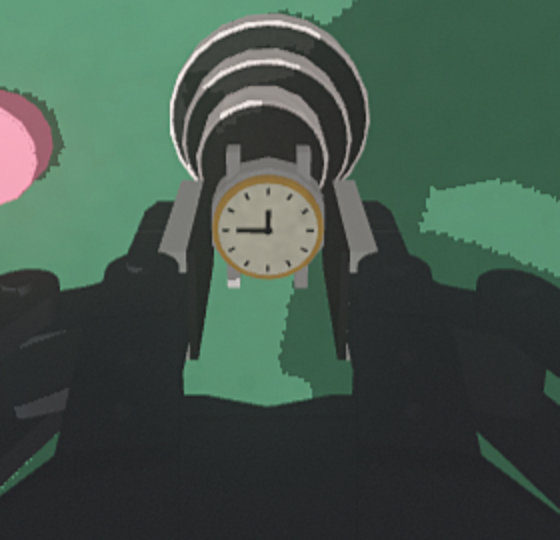

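The watch is level in the grip, dial up at (268,228) in the crop. I'll carry it to the cushion.

In the tool's units: -0.184 m is -0.3067, -0.03 m is -0.05.

Call:
{"api": "move_arm", "payload": {"motion": [[0, 0, 0, 0, 0, -0.05, 0.02], [0, 0, 0, 0.0367, -0.045, -0.05, 0.02], [0, 0, 0, 0.0833, -0.1017, -0.05, 0.02], [0, 0, 0, 0.1333, -0.1617, -0.05, 0.02], [0, 0, 0, 0.1833, -0.2217, -0.05, 0.02], [0, 0, 0, 0.2267, -0.275, -0.05, 0.02], [0, 0, 0, 0.25, -0.3017, -0.05, 0.02], [0, 0, 0, 0.2533, -0.3067, -0.05, 0.02]]}}

```text
clock: 4.75
eef_pos: [646.3, -162.9, 115.9]
tcp_rot: [3.141, 0.001, -0.209]
contact_force: [-0.1, 1.1, -1.1]
opening: 0.303
grasp_force: 29.7
```

```bash
python3 -c "
from h import *
p,d,K,T=snap('wrist','w4');go(646,-163,17,-.21)
W=cloud(d,K,T)
hsv=cv2.cvtColor(p,cv2.COLOR_RGB2HSV);m=((hsv[...,0]>100)&(hsv[...,0]<125)&(hsv[...,1]>100)).astype(np.uint8)
n,l,st,c=cv2.connectedComponentsWithStats(m);i=1+st[1:,4].argmax();q=W[l==i];print(st[i],np.round(np.median(q,0),1),cv2.minAreaRect(q[:,:2].astype(np.float32)))
g=(abs(W[...,2]-14.5)<3);q=W[g];q=q[np.hypot(q[:,0]-646,q[:,1]+163)<60];print(len(q),cv2.minAreaRect(q[:,:2].astype(np.float32)))
cv2.imwrite('pics/w4s.png',p[:,:,::-1])"
```

```text
at [ 645.8 -163.2  115.9] [ 3.141e+00  1.000e-03 -2.090e-01] open 0.298 t 4.8
row [0.0001 0.0009 0.0007] [ 0.0002 -0.0003  0.0989]
[307 204  12  10  16] [ 633.2 -191.2   15.1] ((632.794921875, -190.48231506347656), (1.5587924718856812, 10.97415542602539), 34.412986755371094)
6943 ((646.1923828125, -162.7987060546875), (70.01217651367188, 69.97779846191406), 26.807010650634766)
```

View pics/w4s.png

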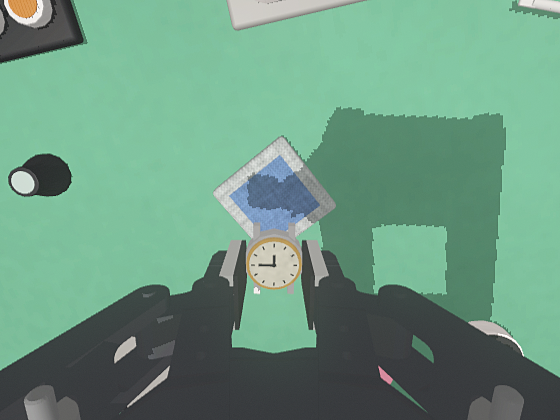

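The watch hangs in front of the cushion in the image. The depth fit puts the cushion at (646.2,-162.8), right under the tool. I'll lower it.

In the tool's units: 0.0985 m is 0.1642, 0.097 m is 0.1617.

Call:
{"api": "move_arm", "payload": {"motion": [[0, 0, 0, 0, 0, 0.0333, 0.02], [0, 0, 0, 0, 0, 0.075, 0.02], [0, 0, 0, 0, 0, 0.1167, 0.02], [0, 0, 0, 0, 0, 0.1417, 0.02], [0, 0, 0, 0, 0, 0.155, 0.02], [0, 0, 0, 0, 0, 0.1617, 0.02], [0, 0, 0, 0, 0, 0.1642, 0.02], [0, 0, 0, 0, 0, 0.1642, 0.02]]}}

```text
clock: 5.8
eef_pos: [646.5, -163.5, 18.4]
tcp_rot: [3.142, -0.001, -0.21]
contact_force: [0.2, 0.1, 0.3]
opening: 0.302
grasp_force: 29.7
```

In the tool's units: 0.0008 m is 0.0013, 0.0005 m is 0.0008.

Call:
{"api": "move_arm", "payload": {"motion": [[0, 0, 0, 0, 0, 0.0008, 0.02], [0, 0, 0, 0, 0, 0.0013, 0.02], [0, 0, 0, 0, 0, 0.0013, 0.02]]}}

```text
clock: 6.18
eef_pos: [646.2, -163.4, 17.2]
tcp_rot: [3.142, -0.0, -0.21]
contact_force: [0.5, 0.2, 0.2]
opening: 0.297
grasp_force: 29.7
```

In the tool's units: 0.0007 m is 0.0012, 0.0005 m is 0.0008.

Call:
{"api": "move_arm", "payload": {"motion": [[0, 0, 0, 0, 0, 0.0008, 0.02], [0, 0, 0, 0, 0, 0.0012, 0.02], [0, 0, 0, 0, 0, 0.0012, 0.025], [0, 0, 0, 0, 0, 0.0012, 0.03], [0, 0, 0, 0, 0, 0.0012, 0.04], [0, 0, 0, 0, 0, 0.0012, 0.05], [0, 0, 0, 0, 0, 0.0012, 0.055], [0, 0, 0, 0, 0, 0.0012, 0.055]]}}

```text
clock: 7.18
eef_pos: [646.1, -163.4, 16.3]
tcp_rot: [-3.142, 0.0, -0.21]
contact_force: [-0.6, 0.3, -0.9]
opening: 0.644
grasp_force: 0.0
```

Call:
{"api": "move_arm", "payload": {"motion": [[0, 0, 0, 0, 0, -0.0167, 0.055], [0, 0, 0, 0, 0, -0.05, 0.055], [0, 0, 0, 0, 0, -0.1, 0.07], [0, 0, 0, 0, 0, -0.1667, 0.085], [0, 0, 0, 0, 0, -0.2333, 0.085], [0, 0, 0, 0, 0, -0.2667, 0.085], [0, 0, 0, 0, 0, -0.2667, 0.085], [0, 0, 0, 0, 0, -0.2667, 0.085]]}}

```text
clock: 8.18
eef_pos: [645.2, -163.2, 175.0]
tcp_rot: [-3.141, 0.002, -0.21]
contact_force: [-0.1, -0.7, -0.0]
opening: 0.997
grasp_force: 0.0
```

```bash
cat >> h.py <<'E'
def layer(W,x,y,rad,lo,hi):
    m=(np.hypot(W[...,0]-x,W[...,1]-y)<rad)&(W[...,2]>lo)&(W[...,2]<hi);q=W[m]
    (cx,cy),r=cv2.minEnclosingCircle(q[:,:2].astype(np.float32));print(f"layer {lo}-{hi}",len(q),"c",round(cx,1),round(cy,1),"r",round(r,1),"z",np.round(np.median(q[:,2]),1))
E
python3 -c "
from h import *
p,d,K,T=snap('wrist','w5');go(460.5,-310.5,130,-.21)
W=cloud(d,K,T);layer(W,646,-163,30,19,35);layer(W,646,-163,60,12,18)
"
```

```text
at [ 645.1 -163.1  174.6] [-3.141e+00  3.000e-03 -2.100e-01] open 0.989 t 8.225
row [-0.0001  0.0028 -0.    ] [-0.1497  0.1826  0.045 ]
layer 19-35 786 c 646.0 -163.0 r 19.4 z 25.0
layer 12-18 4501 c 646.4 -162.7 r 47.7 z 15.1
```

The watch sits at (646.0,-163.0) at the right height. Next is the small die.

In the tool's units: 0.1828 m is 0.3047, 0.046 m is 0.0767.

Call:
{"api": "move_arm", "payload": {"motion": [[0, 0, 0, -0.0417, 0.0517, 0, 0.085], [0, 0, 0, -0.1, 0.1217, 0.0167, 0.085], [0, 0, 0, -0.1583, 0.1917, 0.0333, 0.085], [0, 0, 0, -0.2167, 0.2633, 0.0583, 0.085], [0, 0, 0, -0.245, 0.2967, 0.0767, 0.085], [0, 0, 0, -0.2512, 0.3047, 0.0767, 0.085], [0, 0, 0, -0.2512, 0.3047, 0.0767, 0.085], [0, 0, 0, -0.2512, 0.3047, 0.0767, 0.085]]}}

```text
clock: 9.22
eef_pos: [461.6, -310.3, 130.5]
tcp_rot: [-3.142, -0.001, -0.209]
contact_force: [-0.5, -0.2, -0.3]
opening: 0.991
grasp_force: 0.0
```

```bash
python3 -c "
from h import *
p,d,K,T=snap('wrist','w6');go(460.5,-310.5,43,-.21)
W=cloud(d,K,T)
for lo,hi in((14,22),(32,40),(51,60)):layer(W,460,-311,45,lo,hi)
"
```

```text
at [ 461.6 -310.3  130.5] [ 3.142e+00 -1.000e-03 -2.090e-01] open 0.994 t 9.275
row [ 0.0001 -0.0005  0.0011] [-0.0011  0.0004  0.0875]
layer 14-22 1608 c 461.8 -312.6 r 33.9 z 19.3
layer 32-40 1391 c 460.6 -311.4 r 26.4 z 37.3
layer 51-60 2207 c 460.1 -310.2 r 19.2 z 55.3
```

Call:
{"api": "move_arm", "payload": {"motion": [[0, 0, 0, -0.0017, 0, 0.0333, 0.085], [0, 0, 0, -0.0017, 0, 0.075, 0.08], [0, 0, 0, -0.0017, 0, 0.1083, 0.07], [0, 0, 0, -0.0017, 0, 0.13, 0.06], [0, 0, 0, -0.0017, 0, 0.14, 0.055], [0, 0, 0, -0.0017, 0, 0.1442, 0.05], [0, 0, 0, -0.0017, 0, 0.145, 0.048], [0, 0, 0, -0.0017, 0, 0.145, 0.046]], "grip_force": 40}}

```text
clock: 10.28
eef_pos: [459.9, -310.8, 43.9]
tcp_rot: [3.141, -0.001, -0.21]
contact_force: [-0.3, 0.7, 0.1]
opening: 0.537
grasp_force: 0.0
```

Call:
{"api": "move_arm", "payload": {"motion": [[0, 0, 0, 0, 0, 0, 0.043], [0, 0, 0, 0, 0, 0, 0.038], [0, 0, 0, 0, 0, 0, 0.033], [0, 0, 0, 0, 0, 0, 0.03], [0, 0, 0, 0, 0, 0, 0.03], [0, 0, 0, 0, 0, 0, 0.03]]}}

```text
clock: 11.02
eef_pos: [459.7, -310.6, 43.9]
tcp_rot: [3.142, -0.0, -0.21]
contact_force: [-2.0, 1.6, 5.5]
opening: 0.42
grasp_force: 39.3
```

Call:
{"api": "move_arm", "payload": {"motion": [[0, 0, 0, 0, 0, -0.0033, 0.03], [0, 0, 0, 0, 0, -0.0133, 0.03], [0, 0, 0, 0, 0, -0.0417, 0.03], [0, 0, 0, 0, 0, -0.0833, 0.03], [0, 0, 0, -0.005, -0.0245, -0.1, 0.03], [0, 0, 0, -0.0145, -0.0755, -0.1, 0.03], [0, 0, 0, -0.029, -0.1512, -0.1, 0.03], [0, 0, 0, -0.045, -0.2343, -0.1, 0.03]]}}

```text
clock: 12.02
eef_pos: [462.1, -165.6, 103.7]
tcp_rot: [-3.141, -0.0, -0.211]
contact_force: [0.4, 0.5, -0.2]
opening: 0.422
grasp_force: 40.0
```

In the tool's units: -0.38 m is -0.6333, -0.354 m is -0.59.

Call:
{"api": "move_arm", "payload": {"motion": [[0, 0, 0, -0.0167, -0.0867, 0, 0.03], [0, 0, 0, -0.0333, -0.1733, 0, 0.03], [0, 0, 0, -0.05, -0.26, 0, 0.03], [0, 0, 0, -0.0667, -0.3467, 0, 0.03], [0, 0, 0, -0.0833, -0.4333, 0, 0.03], [0, 0, 0, -0.1, -0.52, 0, 0.03], [0, 0, 0, -0.1133, -0.59, 0, 0.03], [0, 0, 0, -0.1217, -0.6333, 0, 0.03]]}}

```text
clock: 13.02
eef_pos: [469.4, 221.9, 103.6]
tcp_rot: [-3.141, -0.0, -0.208]
contact_force: [0.2, -0.0, -0.4]
opening: 0.419
grasp_force: 40.1
```

In the tool's units: -0.0462 m is -0.077, -0.039 m is -0.065.

Call:
{"api": "move_arm", "payload": {"motion": [[0, 0, 0, -0.0067, -0.035, 0, 0.03], [0, 0, 0, -0.0125, -0.065, 0, 0.03], [0, 0, 0, -0.0148, -0.077, 0, 0.03], [0, 0, 0, -0.0148, -0.077, 0, 0.03], [0, 0, 0, -0.0148, -0.077, 0, 0.03]]}}

```text
clock: 13.65
eef_pos: [471.2, 265.7, 103.3]
tcp_rot: [3.141, 0.0, -0.211]
contact_force: [-1.1, 0.1, -0.3]
opening: 0.419
grasp_force: 40.1
```

```bash
cat >> h.py <<'E'
def dish(p,W,x,y,rad,z=8):
    "fit the dish from its points above the mat near x,y"
    hsv=cv2.cvtColor(p,cv2.COLOR_RGB2HSV)
    m=(np.hypot(W[...,0]-x,W[...,1]-y)<rad)&(W[...,2]>2.5)&(W[...,2]<11)&~((hsv[...,0]>55)&(hsv[...,0]<95)&(hsv[...,1]>70))
    q=W[m];(cx,cy),r=cv2.minEnclosingCircle(q[:,:2].astype(np.float32));print("dish",len(q),round(cx,1),round(cy,1),"r",round(r,1),"z",np.round(np.percentile(q[:,2],[5,50,95]),1),"ext",np.round(np.ptp(q[:,:2],0),1))
E
python3 -c "
from h import *
p,d,K,T=snap('wrist','w7');go(471.7,266.4,103,-.21)
W=cloud(d,K,T)
dish(p,W,471.7,266.4,38)
"
```

```text
at [471.2 265.7 103.3] [ 3.141  0.    -0.211] open 0.419 t 13.7
row [ 0.0003  0.0002 -0.0007] [ 0.0003 -0.0008  0.0003]
dish 3589 470.7 268.3 r 29.8 z [4.4 5.6 9.3] ext [51.5 59.5]
```

View pics/w7.png

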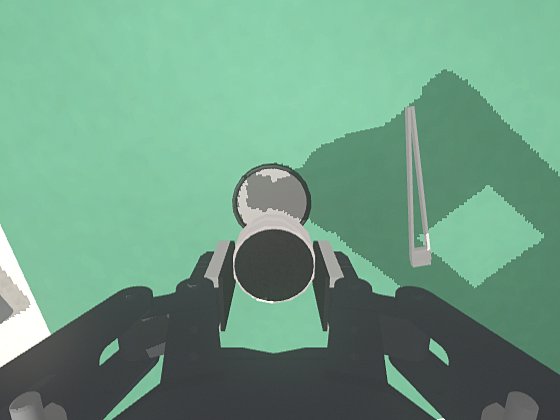

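The die is level in the grip at (274,262), over the dish at (272,197). The fit puts the dish at (470.7,268.3). I'll lower it.

In the tool's units: 0.0905 m is 0.1508, 0.0895 m is 0.1492.

Call:
{"api": "move_arm", "payload": {"motion": [[0, 0, 0, -0.0012, -0.0037, 0.0333, 0.03], [0, 0, 0, -0.0012, -0.0037, 0.075, 0.03], [0, 0, 0, -0.0012, -0.0037, 0.1133, 0.03], [0, 0, 0, -0.0012, -0.0037, 0.135, 0.03], [0, 0, 0, -0.0012, -0.0037, 0.145, 0.03], [0, 0, 0, -0.0012, -0.0037, 0.1492, 0.03], [0, 0, 0, -0.0012, -0.0037, 0.1508, 0.03], [0, 0, 0, -0.0012, -0.0037, 0.1508, 0.03]]}}

```text
clock: 14.7
eef_pos: [471.3, 269.0, 13.3]
tcp_rot: [-3.141, -0.001, -0.21]
contact_force: [0.2, -0.1, 0.2]
opening: 0.421
grasp_force: 40.1
```

Call:
{"api": "move_arm", "payload": {"motion": [[0, 0, 0, 0, 0, 0.0007, 0.03], [0, 0, 0, 0, 0, 0.0013, 0.03], [0, 0, 0, 0, 0, 0.0013, 0.03]]}}

```text
clock: 15.08
eef_pos: [471.0, 268.8, 12.1]
tcp_rot: [-3.142, -0.0, -0.21]
contact_force: [-0.8, -0.7, -0.1]
opening: 0.422
grasp_force: 40.1
```

Call:
{"api": "move_arm", "payload": {"motion": [[0, 0, 0, 0, 0, 0.0008, 0.03], [0, 0, 0, 0, 0, 0.0008, 0.035], [0, 0, 0, 0, 0, 0.0008, 0.04], [0, 0, 0, 0, 0, 0.0008, 0.048], [0, 0, 0, 0, 0, 0.0008, 0.055], [0, 0, 0, 0, 0, 0.0008, 0.06], [0, 0, 0, 0, 0, -0.0167, 0.065], [0, 0, 0, 0, 0, -0.05, 0.07]]}}

```text
clock: 16.08
eef_pos: [470.6, 268.5, 42.4]
tcp_rot: [3.141, 0.001, -0.21]
contact_force: [-0.3, -0.1, 0.5]
opening: 0.821
grasp_force: 0.0
```

In the tool's units: -0.1 m is -0.1667, -0.08 m is -0.1333.

Call:
{"api": "move_arm", "payload": {"motion": [[0, 0, 0, 0, 0, -0.0667, 0.085], [0, 0, 0, 0, 0, -0.1333, 0.085], [0, 0, 0, 0, 0, -0.1667, 0.085], [0, 0, 0, 0, 0, -0.1667, 0.085], [0, 0, 0, 0, 0, -0.1667, 0.085]]}}

```text
clock: 16.7
eef_pos: [470.6, 268.5, 141.5]
tcp_rot: [3.141, 0.001, -0.21]
contact_force: [-0.2, -1.1, -0.5]
opening: 0.998
grasp_force: 0.0
```

```bash
python3 -c "
from h import *
p,d,K,T=snap('wrist','w8');go(460.5,-311.5,110,-.21)
W=cloud(d,K,T)
dish(p,W,471,268.3,38); layer(W,471,268.3,40,19,30)
"
```

```text
at [470.4 268.4 141.2] [ 3.141e+00  1.000e-03 -2.100e-01] open 0.996 t 16.75
row [ 0.001   0.0012 -0.    ] [0.1113 0.5692 0.0316]
dish 1875 470.4 268.1 r 29.8 z [4.5 5.9 9.7] ext [59.4 59. ]
layer 19-30 1609 c 471.7 269.2 r 18.9 z 23.3
```

The small die is in its dish, 1.7 mm off centre and flat. I'll go back for the medium die.

In the tool's units: 0.422 m is 0.7033, 0.3682 m is 0.6137.

Call:
{"api": "move_arm", "payload": {"motion": [[0, 0, 0, 0.0083, 0.0427, 0, 0.085], [0, 0, 0, 0.0242, 0.1237, 0, 0.085], [0, 0, 0, 0.0433, 0.2217, 0, 0.085], [0, 0, 0, 0.0625, 0.3197, 0, 0.085], [0, 0, 0, 0.0817, 0.4177, 0, 0.085], [0, 0, 0, 0.1008, 0.5157, 0, 0.085], [0, 0, 0, 0.12, 0.6137, 0, 0.085], [0, 0, 0, 0.1375, 0.7033, 0, 0.085]]}}

```text
clock: 17.75
eef_pos: [462.8, -163.1, 141.0]
tcp_rot: [-3.141, 0.002, -0.21]
contact_force: [0.9, -0.2, 1.1]
opening: 0.99
grasp_force: 0.0
```

In the tool's units: 0.1472 m is 0.2453, 0.133 m is 0.2217.

Call:
{"api": "move_arm", "payload": {"motion": [[0, 0, 0, 0.0167, 0.0867, 0, 0.085], [0, 0, 0, 0.0317, 0.1617, 0.0167, 0.085], [0, 0, 0, 0.0433, 0.2217, 0.0333, 0.085], [0, 0, 0, 0.048, 0.2453, 0.05, 0.085], [0, 0, 0, 0.048, 0.2453, 0.05, 0.085], [0, 0, 0, 0.048, 0.2453, 0.05, 0.085]]}}

```text
clock: 18.5
eef_pos: [461.1, -309.9, 111.8]
tcp_rot: [-3.141, 0.001, -0.209]
contact_force: [-0.2, -0.3, -0.7]
opening: 0.996
grasp_force: 0.0
```

```bash
python3 -c "
from h import *
p,d,K,T=snap('wrist','w9');go(460.5,-311.5,22.5,-.21)
W=cloud(d,K,T)
for lo,hi in((14,22),(33,41)):layer(W,460,-311,45,lo,hi)
"
```

```text
at [ 461.3 -309.9  112.1] [-3.141  0.    -0.209] open 0.996 t 18.55
row [-0.0004  0.0004  0.001 ] [-0.0004  0.0018  0.0896]
layer 14-22 1823 c 461.9 -312.7 r 33.9 z 19.3
layer 33-41 4322 c 460.4 -311.4 r 26.4 z 37.3
```

In the tool's units: 0.0893 m is 0.1488, 0.0885 m is 0.1475.

Call:
{"api": "move_arm", "payload": {"motion": [[0, 0, 0, -0.001, 0.0027, 0.0333, 0.085], [0, 0, 0, -0.001, 0.0027, 0.075, 0.08], [0, 0, 0, -0.001, 0.0027, 0.1117, 0.075], [0, 0, 0, -0.001, 0.0027, 0.1333, 0.07], [0, 0, 0, -0.001, 0.0027, 0.1433, 0.068], [0, 0, 0, -0.001, 0.0027, 0.1475, 0.065], [0, 0, 0, -0.001, 0.0027, 0.1488, 0.063], [0, 0, 0, -0.001, 0.0027, 0.1488, 0.061]], "grip_force": 50}}

```text
clock: 19.55
eef_pos: [460.6, -312.8, 23.2]
tcp_rot: [3.141, -0.001, -0.21]
contact_force: [0.1, -0.3, 1.0]
opening: 0.716
grasp_force: 0.0
```

Call:
{"api": "move_arm", "payload": {"motion": [[0, 0, 0, 0, 0, 0, 0.058], [0, 0, 0, 0, 0, 0, 0.053], [0, 0, 0, 0, 0, 0, 0.048], [0, 0, 0, 0, 0, 0, 0.044], [0, 0, 0, 0, 0, 0, 0.044], [0, 0, 0, 0, 0, 0, 0.044]]}}

```text
clock: 20.3
eef_pos: [460.5, -312.6, 23.5]
tcp_rot: [-3.142, -0.0, -0.21]
contact_force: [-1.5, 1.2, 8.1]
opening: 0.594
grasp_force: 50.3
```

In the tool's units: -0.1335 m is -0.2225, -0.0886 m is -0.1477.

Call:
{"api": "move_arm", "payload": {"motion": [[0, 0, 0, 0, 0, -0.0033, 0.044], [0, 0, 0, 0, 0, -0.0133, 0.044], [0, 0, 0, 0, 0, -0.0417, 0.044], [0, 0, 0, 0, 0, -0.0833, 0.044], [0, 0, 0, 0.004, -0.024, -0.1167, 0.044], [0, 0, 0, 0.0122, -0.0738, -0.125, 0.044], [0, 0, 0, 0.0243, -0.1477, -0.125, 0.044], [0, 0, 0, 0.0367, -0.2225, -0.125, 0.044]]}}

```text
clock: 21.3
eef_pos: [510.4, -185.8, 99.2]
tcp_rot: [3.141, -0.002, -0.211]
contact_force: [0.5, -0.5, -1.4]
opening: 0.591
grasp_force: 52.2
```

In the tool's units: -0.3373 m is -0.5622, -0.322 m is -0.5367.

Call:
{"api": "move_arm", "payload": {"motion": [[0, 0, 0, 0.0133, -0.081, 0, 0.044], [0, 0, 0, 0.0267, -0.1618, 0, 0.044], [0, 0, 0, 0.04, -0.2428, 0, 0.044], [0, 0, 0, 0.0533, -0.3237, 0, 0.044], [0, 0, 0, 0.0667, -0.4047, 0, 0.044], [0, 0, 0, 0.08, -0.4855, 0, 0.044], [0, 0, 0, 0.0883, -0.5367, 0, 0.044], [0, 0, 0, 0.0925, -0.5622, 0, 0.044]]}}

```text
clock: 22.3
eef_pos: [634.9, 133.3, 98.7]
tcp_rot: [-3.141, -0.001, -0.208]
contact_force: [-0.4, -0.0, -0.8]
opening: 0.59
grasp_force: 52.2
```

In the tool's units: -0.0013 m is -0.0022, 0.0003 m is 0.0005.

Call:
{"api": "move_arm", "payload": {"motion": [[0, 0, 0, 0.0005, -0.0022, 0, 0.044], [0, 0, 0, 0.0005, -0.0022, 0, 0.044], [0, 0, 0, 0.0005, -0.0022, 0, 0.044]]}}

```text
clock: 22.68
eef_pos: [634.5, 131.7, 97.8]
tcp_rot: [3.141, 0.0, -0.211]
contact_force: [0.2, 0.6, -0.9]
opening: 0.592
grasp_force: 52.2
```

```bash
python3 -c "
from h import *
p,d,K,T=snap('wrist','w10');go(635,133,98,-.21)
W=cloud(d,K,T)
dish(p,W,635,133,46)
layer(W,635,133,40,85,125)
"
```

```text
at [634.6 131.8  97.8] [ 3.141  0.    -0.211] open 0.591 t 22.725
row [ 0.0002  0.0003 -0.0012] [ 0.0002 -0.0012 -0.0002]
dish 4561 634.7 134.4 r 38.1 z [4.3 5.6 9.3] ext [57.4 74.8]
layer 85-125 12877 c 640.6 131.2 r 38.9 z 111.6
```

View pics/w10.png

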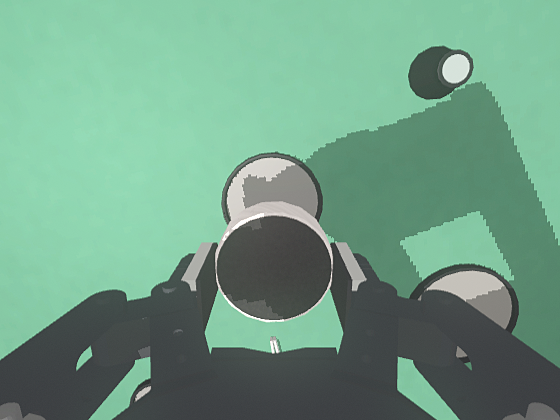

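The die is level at (274,262), with the medium dish behind it at (272,198). The fit puts the dish at (634.7,134.4). I'll lower it.

In the tool's units: 0.087 m is 0.145, 0.086 m is 0.1433.

Call:
{"api": "move_arm", "payload": {"motion": [[0, 0, 0, -0.0008, -0.0042, 0.0333, 0.044], [0, 0, 0, -0.0008, -0.0042, 0.075, 0.044], [0, 0, 0, -0.0008, -0.0042, 0.11, 0.044], [0, 0, 0, -0.0008, -0.0042, 0.13, 0.044], [0, 0, 0, -0.0008, -0.0042, 0.14, 0.044], [0, 0, 0, -0.0008, -0.0042, 0.1433, 0.044], [0, 0, 0, -0.0008, -0.0042, 0.145, 0.044], [0, 0, 0, -0.0008, -0.0042, 0.145, 0.044]]}}

```text
clock: 23.72
eef_pos: [635.2, 135.5, 11.3]
tcp_rot: [-3.141, -0.001, -0.21]
contact_force: [-0.2, -0.2, -0.5]
opening: 0.594
grasp_force: 52.3
```

In the tool's units: 0.001 m is 0.0017, 0.0005 m is 0.0008.

Call:
{"api": "move_arm", "payload": {"motion": [[0, 0, 0, 0, 0, 0.0008, 0.044], [0, 0, 0, 0, 0, 0.0017, 0.044], [0, 0, 0, 0, 0, 0.0017, 0.044]]}}

```text
clock: 24.1
eef_pos: [634.9, 135.5, 9.8]
tcp_rot: [-3.142, -0.0, -0.21]
contact_force: [-0.5, -0.1, -1.5]
opening: 0.596
grasp_force: 52.2
```

In the tool's units: -0.03 m is -0.05, -0.01 m is -0.0167.

Call:
{"api": "move_arm", "payload": {"motion": [[0, 0, 0, 0, 0, 0.0008, 0.044], [0, 0, 0, 0, 0, 0.0012, 0.048], [0, 0, 0, 0, 0, 0.0012, 0.053], [0, 0, 0, 0, 0, 0.0012, 0.06], [0, 0, 0, 0, 0, 0.0012, 0.067], [0, 0, 0, 0, 0, 0.0012, 0.072], [0, 0, 0, 0, 0, -0.0167, 0.075], [0, 0, 0, 0, 0, -0.05, 0.08]]}}

```text
clock: 25.1
eef_pos: [634.4, 135.4, 40.3]
tcp_rot: [3.141, 0.001, -0.21]
contact_force: [1.3, -0.1, -0.2]
opening: 0.937
grasp_force: 0.0
```

In the tool's units: -0.1 m is -0.1667, -0.08 m is -0.1333.

Call:
{"api": "move_arm", "payload": {"motion": [[0, 0, 0, 0, 0, -0.0667, 0.085], [0, 0, 0, 0, 0, -0.1333, 0.085], [0, 0, 0, 0, 0, -0.1667, 0.085], [0, 0, 0, 0, 0, -0.1667, 0.085], [0, 0, 0, 0, 0, -0.1667, 0.085]]}}

```text
clock: 25.72
eef_pos: [634.0, 135.3, 138.5]
tcp_rot: [3.141, 0.002, -0.21]
contact_force: [0.0, -0.0, -0.3]
opening: 0.993
grasp_force: 0.0
```

```bash
python3 -c "
from h import *
p,d,K,T=snap('wrist','w11');go(461.9,-312.7,110,-.21)
W=cloud(d,K,T)
dish(p,W,634.7,134.4,46); layer(W,634.7,134.4,46,19,30)
"
```

```text
at [633.8 135.3 138.2] [ 3.141e+00  2.000e-03 -2.100e-01] open 0.995 t 25.775
row [ 0.001   0.0023 -0.    ] [-0.0747  0.4739  0.0288]
dish 2461 634.9 133.4 r 37.3 z [4.4 6.  9.7] ext [74.2 73.8]
layer 19-30 3195 c 634.9 136.1 r 26.5 z 23.3
```

The medium die is in its dish, 2.7 mm off centre. Back for the large die.

In the tool's units: 0.401 m is 0.6683, 0.3489 m is 0.5815.

Call:
{"api": "move_arm", "payload": {"motion": [[0, 0, 0, -0.0058, 0.0367, 0, 0.085], [0, 0, 0, -0.0167, 0.1057, 0, 0.085], [0, 0, 0, -0.0317, 0.2008, 0, 0.085], [0, 0, 0, -0.0467, 0.296, 0, 0.085], [0, 0, 0, -0.0617, 0.3912, 0, 0.085], [0, 0, 0, -0.0767, 0.4863, 0, 0.085], [0, 0, 0, -0.0917, 0.5815, 0, 0.085], [0, 0, 0, -0.1053, 0.6683, 0, 0.085]]}}

```text
clock: 26.78
eef_pos: [487.1, -245.6, 138.9]
tcp_rot: [-3.141, 0.002, -0.211]
contact_force: [0.6, 0.2, 0.1]
opening: 0.998
grasp_force: 0.0
```

In the tool's units: 0.0729 m is 0.1215, 0.065 m is 0.1083.

Call:
{"api": "move_arm", "payload": {"motion": [[0, 0, 0, -0.0108, 0.0683, 0.0167, 0.085], [0, 0, 0, -0.0175, 0.1083, 0.0333, 0.085], [0, 0, 0, -0.0192, 0.1215, 0.05, 0.085], [0, 0, 0, -0.0192, 0.1215, 0.05, 0.085], [0, 0, 0, -0.0192, 0.1215, 0.05, 0.085]]}}

```text
clock: 27.4
eef_pos: [463.2, -311.6, 109.7]
tcp_rot: [-3.141, 0.0, -0.209]
contact_force: [0.0, -0.1, 0.6]
opening: 0.994
grasp_force: 0.0
```

```bash
python3 -c "
from h import *
p,d,K,T=snap('wrist','w12');go(461.9,-312.7,2,-.21)
W=cloud(d,K,T)
layer(W,461,-312,45,14,23)
"
```

```text
at [ 463.4 -311.7  110. ] [-3.141 -0.    -0.209] open 0.992 t 27.45
row [-0.0001 -0.0001  0.001 ] [-0.0013  0.0013  0.108 ]
layer 14-23 6280 c 461.7 -312.5 r 33.9 z 19.4
```

In the tool's units: 0.1075 m is 0.1792, 0.001 m is 0.0017.

Call:
{"api": "move_arm", "payload": {"motion": [[0, 0, 0, -0.002, 0.0017, 0.05, 0.085], [0, 0, 0, -0.002, 0.0017, 0.1, 0.085], [0, 0, 0, -0.002, 0.0017, 0.1417, 0.085], [0, 0, 0, -0.002, 0.0017, 0.1617, 0.083], [0, 0, 0, -0.002, 0.0017, 0.1717, 0.082], [0, 0, 0, -0.002, 0.0017, 0.1767, 0.08], [0, 0, 0, -0.002, 0.0017, 0.1792, 0.078], [0, 0, 0, -0.002, 0.0017, 0.1792, 0.076]], "grip_force": 60}}

```text
clock: 28.45
eef_pos: [461.8, -313.4, 2.7]
tcp_rot: [3.141, -0.001, -0.21]
contact_force: [-0.1, 0.7, -0.9]
opening: 0.891
grasp_force: 0.0
```

Call:
{"api": "move_arm", "payload": {"motion": [[0, 0, 0, 0, 0, 0, 0.073], [0, 0, 0, 0, 0, 0, 0.068], [0, 0, 0, 0, 0, 0, 0.062], [0, 0, 0, 0, 0, 0, 0.058], [0, 0, 0, 0, 0, 0, 0.058], [0, 0, 0, 0, 0, 0, 0.058]]}}

```text
clock: 29.2
eef_pos: [461.7, -313.2, 3.2]
tcp_rot: [-3.142, -0.0, -0.21]
contact_force: [-3.0, 1.7, 12.0]
opening: 0.763
grasp_force: 63.2
```

In the tool's units: -0.133 m is -0.2217, -0.088 m is -0.1467.

Call:
{"api": "move_arm", "payload": {"motion": [[0, 0, 0, 0, 0, -0.0033, 0.058], [0, 0, 0, 0, 0, -0.0133, 0.058], [0, 0, 0, 0, 0, -0.0417, 0.058], [0, 0, 0, 0, 0, -0.0833, 0.058], [0, 0, 0, -0.0015, -0.025, -0.1167, 0.058], [0, 0, 0, -0.0045, -0.075, -0.1333, 0.058], [0, 0, 0, -0.0088, -0.1467, -0.1333, 0.058], [0, 0, 0, -0.0133, -0.2217, -0.1333, 0.058]]}}

```text
clock: 30.2
eef_pos: [482.0, -180.6, 83.6]
tcp_rot: [3.141, -0.002, -0.211]
contact_force: [1.8, 0.1, -1.7]
opening: 0.765
grasp_force: 66.7
```

In the tool's units: -0.186 m is -0.31, -0.181 m is -0.3017.

Call:
{"api": "move_arm", "payload": {"motion": [[0, 0, 0, -0.0045, -0.075, 0, 0.058], [0, 0, 0, -0.009, -0.15, 0, 0.058], [0, 0, 0, -0.0132, -0.22, 0, 0.058], [0, 0, 0, -0.0162, -0.2717, 0, 0.058], [0, 0, 0, -0.018, -0.3017, 0, 0.058], [0, 0, 0, -0.0185, -0.31, 0, 0.058], [0, 0, 0, -0.0185, -0.31, 0, 0.058], [0, 0, 0, -0.0185, -0.31, 0, 0.058]]}}

```text
clock: 31.2
eef_pos: [509.3, 1.9, 82.3]
tcp_rot: [3.141, 0.0, -0.211]
contact_force: [-0.1, -0.0, -1.9]
opening: 0.762
grasp_force: 66.8
```

```bash
python3 -c "
from h import *
p,d,K,T=snap('wrist','w13');go(509.5,2.8,80,-.21)
W=cloud(d,K,T)
dish(p,W,509.5,2.8,54)
q=W[225:300,250:300,2];print(np.nanpercentile(q,[10,50,90]))
"
```

```text
at [509.3   1.9  82.3] [ 3.141  0.    -0.211] open 0.766 t 31.25
row [ 0.0002  0.0002 -0.001 ] [ 0.     -0.0009  0.0023]
dish 4941 508.1 6.8 r 49.0 z [4.4 5.6 9.4] ext [61.9 97.3]
[97.6075951  98.33007509 99.041745  ]
```

View pics/w13.png

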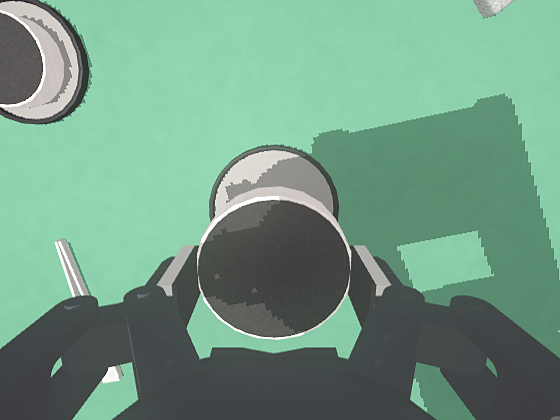

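The die is level at (274,262), with the large dish behind it at (275,195). The circle fit picked up outliers (r 49), so I'll refit on that region only.

```bash
python3 -c "
from h import *
a=np.load('w13.npz');p,d,K,T=[a[k] for k in 'pdKT'];W=cloud(d,K,T)
W[:135]=np.nan;W[230:]=np.nan;W[:,:200]=np.nan;W[:,348:]=np.nan
dish(p,W,509.5,2.8,60)
"
```

```text
dish 4940 508.6 3.3 r 45.5 z [4.4 5.6 9.4] ext [61.9 90.6]
```

In the tool's units: 0.074 m is 0.1233, 0.073 m is 0.1217.

Call:
{"api": "move_arm", "payload": {"motion": [[0, 0, 0, -0.0017, -0.001, 0.0333, 0.058], [0, 0, 0, -0.0017, -0.001, 0.0667, 0.058], [0, 0, 0, -0.0017, -0.001, 0.0933, 0.058], [0, 0, 0, -0.0017, -0.001, 0.11, 0.058], [0, 0, 0, -0.0017, -0.001, 0.1183, 0.058], [0, 0, 0, -0.0017, -0.001, 0.1217, 0.058], [0, 0, 0, -0.0017, -0.001, 0.1233, 0.058], [0, 0, 0, -0.0017, -0.001, 0.1233, 0.058]]}}

```text
clock: 32.25
eef_pos: [508.8, 3.6, 8.6]
tcp_rot: [-3.141, -0.001, -0.21]
contact_force: [-0.1, 0.2, -1.4]
opening: 0.761
grasp_force: 66.8
```

In the tool's units: 0.001 m is 0.0017, 0.0005 m is 0.0008.

Call:
{"api": "move_arm", "payload": {"motion": [[0, 0, 0, 0, 0, 0.0008, 0.058], [0, 0, 0, 0, 0, 0.0017, 0.058], [0, 0, 0, 0, 0, 0.0017, 0.058]]}}

```text
clock: 32.62
eef_pos: [508.7, 3.6, 7.4]
tcp_rot: [-3.142, -0.0, -0.21]
contact_force: [0.0, -0.4, -0.6]
opening: 0.768
grasp_force: 66.8
```

In the tool's units: -0.01 m is -0.0167, 0.0005 m is 0.0008.

Call:
{"api": "move_arm", "payload": {"motion": [[0, 0, 0, 0, 0, 0.0007, 0.058], [0, 0, 0, 0, 0, 0.0008, 0.062], [0, 0, 0, 0, 0, 0.0008, 0.067], [0, 0, 0, 0, 0, 0.0008, 0.074], [0, 0, 0, 0, 0, 0.0008, 0.08], [0, 0, 0, 0, 0, 0.0008, 0.085], [0, 0, 0, 0, 0, 0.0008, 0.085], [0, 0, 0, 0, 0, -0.0167, 0.085]]}}

```text
clock: 33.62
eef_pos: [508.0, 3.6, 17.1]
tcp_rot: [3.141, 0.002, -0.21]
contact_force: [0.6, 0.1, -1.0]
opening: 0.995
grasp_force: 0.0
```

In the tool's units: -0.14 m is -0.2333, -0.11 m is -0.1833.

Call:
{"api": "move_arm", "payload": {"motion": [[0, 0, 0, 0, 0, -0.0333, 0.085], [0, 0, 0, 0, 0, -0.1, 0.085], [0, 0, 0, 0, 0, -0.1833, 0.085], [0, 0, 0, 0, 0, -0.2333, 0.085], [0, 0, 0, 0, 0, -0.2333, 0.085], [0, 0, 0, 0, 0, -0.2333, 0.085]]}}

```text
clock: 34.38
eef_pos: [508.1, 3.6, 157.0]
tcp_rot: [3.142, 0.0, -0.21]
contact_force: [-0.3, -0.4, -0.9]
opening: 0.996
grasp_force: 0.0
```

```bash
python3 -c "
from h import *
p,d,K,T=snap('wrist','w14');go(0,0,0,-.21)
W=cloud(d,K,T)
layer(W,508.6,3.3,52,19,30);dish(p,W,508.6,3.3,50)
p,d,K,T=snap('top','t2');W=cloud(d,K,T)
for x,y,l in((471,268,19),(635,135,19),(509,3,19),(646,-163,19),(698,8,20)):layer(W,x,y,45,l,40)
"
```

```text
at [507.8   3.6 156.5] [ 3.141e+00  1.000e-03 -2.100e-01] open 0.994 t 34.425
row [0.0003 0.0015 0.    ] [-0.4956  0.1093  0.1573]
layer 19-30 4651 c 508.6 4.1 r 33.9 z 23.3
dish 2681 508.7 2.5 r 44.8 z [4.4 5.9 9.7] ext [88.6 88.9]
layer 19-40 220 c 474.7 270.5 r 18.9 z 22.3
layer 19-40 412 c 638.0 137.5 r 26.3 z 22.3
layer 19-40 0 c 0.0 0.0 r 0.0 z nan
layer 19-40 132 c 648.3 -157.3 r 34.3 z 23.8
layer 20-40 84 c 702.7 9.3 r 12.4 z 30.0
  return _methods._mean(a, axis=axis, dtype=dtype,
  ret = ret.dtype.type(ret / rcount)
```

View pics/t2.png

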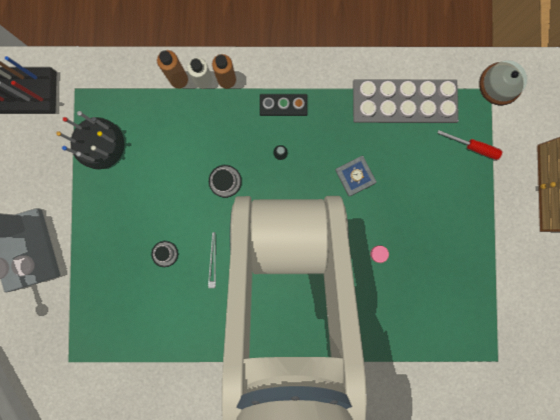

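The top view shows the watch on the cushion at (356,176), the medium die in its dish at (225,181) and the small die in its dish at (164,254). The loupe and tweezers have not moved. The arm hides the large die from above, but the wrist camera measured it 1.6 mm off centre and flat. The arm touches nothing, so I'll hand in the job.

```bash
python3 -c "
from rig import order
print(order.sign_off())"
```

```text
the job is handed in; nothing more can be done
None
```

The job is handed in (no verdict was returned): the watch lies dial up within about 1 mm of the cushion's centre, each die lies flat in its own dish within 3 mm of centre, and the loupe and tweezers were left where they were.

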